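# Scoop the rolls from under the low shelf and switch its light off

### The arm

A 6-joint arm with a two-finger parallel gripper is mounted at the origin on the work surface. World frame = base frame: x ahead of the robot, y to its left, z up, the work surface at z = 0. Lengths are in m, angles in degrees, forces in N, time in s.
With the tool pointing down it reaches from about 0.4 to 0.825 m from the base axis. Payload 7 kg.
Tool frame: the origin (TCP) lies on the centre line of the jaws, within the pads' length; the fingertips stand 8 mm ahead of it and the grasp point (between the pads) lies 11 mm behind it; z points along the fingers, y is the line along which they close (so a half turn about z gives the same grasp; the last joint's range is limited). The gripper opens to 88 mm and grips with 3 to 60 N. Pads are 19 mm wide; open, the fingers measure 130 mm over their backs; the gripper's body (78 mm by 193 mm) begins 47 mm behind the grasp point.
Start: joints at [-50.013, 20.546, 0.682, 0, -70.136, -16.507], TCP at [0.269, -0.619, 0.235] pointing down, gripper open.
Joint ranges: [-176.03, 176.03], [-82.01, 121.73], [-58.28, 71.71], [-173.87, 95.51], [-174.79, -0.11], [-173.66, 173.66]. Speed limits (degrees/s): [136.94, 136.94, 172.46, 180, 180, 180].

### API

Orientations are given as [roll, pitch, yaw] about the fixed x, y, z axes, in that order (R = Rz(yaw) Ry(pitch) Rx(roll)).
In Python, from plant import ctrl, vision gives the robot as it stands. The module is installed in compiled form; this text tells all that it offers.
- The arm moves only by the tool move_arm, never from a script. Its argument "moves" is one flat list of numbers, 7 for each row, row after row: the finger opening in cm, from 0 to 8.76, then the shift along the tool's x, y, z in cm, then the turn, a rotation vector about the tool's x, y, z in rad. A call has 1 to 8 rows; each row shifts and turns the commanded pose from where the row before left it, along the tool's axes as they then stand; what a row does not reach is not made up. A row lasts 1/10 s, in which the tool goes at most 50 mm and 8.59 degrees, less where a joint would pass 70% of its speed; a pose out of reach is approached as far as the arm can. A call with a gripper value outside its range is refused whole. The fingers move at their own pace and stop on an object; the grip force is fixed at half the most. Time passes only in rows, so rows that do not move let the fingers close. It gives the time, the measured TCP pose, the force, the opening and the grip force at its end, in the units of the state.
- ctrl.get_obs(): the state, without advancing time (a new reading comes with each control period).
- vision.snapshot(name): name is "scene" or "top" or "wrist"; returns (picture, depth): 480x640x3 uint8, red, green, blue; 480x640 float32, m along the optical axis (not along the pixel's ray), 0 where there is no reading.
- vision.camera_model(name): a dict with "vertical_fov" (degrees; the focal length in pixels is half the picture's height over the tangent of half this angle, whatever the lens; pixels are square), "cx", "cy" (the principal point, pixels), "cam_to_world" (4x4, takes a point from camera to world coordinates). Camera axes: x right, y down, z forward; pixel columns grow to the right and rows downward; lengths in m; the calibration is good to about 2 mm. A picture is of the moment at which its call begins: read the wrist's pose just before it. camera_model takes no time and is no camera call; for the wrist camera it gives the pose at the moment of the call.
- ctrl.close_job(): hands the job in; it is judged then, once.
The state is a dict: "clock": time; "joint_pos": joint angles; "qvel": joint speeds; "tau": joint torques, N m; "tool_pos": TCP position; "orientation": TCP orientation; "force": force on the tool from outside, world axes, zero at the start; "moment": the same for the moment, N m; "opening": finger opening in m; "gripper_force": force on a finger pad.
Only numpy, scipy, OpenCV 4.12 (cv2) and the standard library are available. Lean on these libraries where they do the work, as an engineer would, in place of code of your own. Each camera call takes 0.05 s, during which the arm holds its last target. There are 200 camera calls.

### The job

Closing up the bread counter: with the long-handled scoop, reach in under the low slatted shelf, gather all three rolls in the pan without knocking the shelf or handling the rolls with the gripper, and draw the scoop back out until the whole pan is in front of the shelf. Leave the scoop standing flat on the counter with the rolls in it, and turn the shelf-light dimmer on top of the shelf fully anticlockwise to its stop (off). Leave the jam jar, the cup and the card stand where they are.

Things in the scene. Friction and masses are not known exactly. Their poses are not given: they have to be found in the camera images.
- shelf: low fixed shelf, oak slats on four dark steel legs, 300 mm wide (its y), 200 deep (its x). Origin: on the counter under its centre. The open front faces its own -x. Slats: underside 75 mm, top 90 mm above the counter; the front 60 mm is a solid board, behind it three 12 mm slats with gaps. Legs 14 mm square at x = +-92, y = +-142; a rail joins the leg tops along each side, underside 62 mm up.
- shelf_front (a point): middle of the shelf's front edge, on the counter: shelf x = -100 mm, y = 0. Axes as the shelf's. The entrance here is 270 mm wide between the legs and 75 mm high.
- back_rail: fixed oak rail across the shelf's back, 12 mm thick (x), 280 wide (y), its underside 10 mm and top 45 mm above the counter, axes as the shelf's. Origin: on the counter under its middle, at shelf x = +95 mm; its front face is at shelf x = +89. It stops rolls pushed against it, while the pan's thin lip passes beneath it, under the rolls, until the pan's side walls meet the rail.
- scoop: loose long-handled scoop, about 300 g, 400 mm long, flat on its pan and a foot at the handle end. Own x runs along the handle to the open mouth, z up; origin on the counter under the grip point. Steel pan from x = 122 to 252 mm, 166 wide outside, 160 inside, floor 3 thick, walls 36 high: back wall (inside at x = 125) and sides up to x = 213; then a bare flat lip.
- scoop_grip (a point): a good place to grip the scoop: middle of the straight oak handle's section, 33 mm above the counter, at scoop x = 0, y = 0; axes as the scoop's. Handle 22 mm wide (y), underside 23 and top 43 mm above the counter, from scoop x = -148 to 122 mm, with a foot block under x = -148 to -128.
- scoop_lip (a point): middle of the pan's front lip at its underside: scoop x = 250, y = 0, z = 0 mm. The bare flat lip is 37 mm long and 3 mm thick, 1.6 mm at its end.
- roll1: crusty bread roll, rigid, round: 46 mm diameter, 37 high, about 40 g, flat underside 24 mm across with its edge curving up. Origin: centre of its underside. Three alike start apart on the counter under the shelf, centres within 50 mm of the shelf's middle line.
- roll2: crusty bread roll, rigid, round: 46 mm diameter, 37 high, about 40 g, flat underside 24 mm across with its edge curving up. Origin: centre of its underside. Three alike start apart on the counter under the shelf, centres within 50 mm of the shelf's middle line.
- roll3: crusty bread roll, rigid, round: 46 mm diameter, 37 high, about 40 g, flat underside 24 mm across with its edge curving up. Origin: centre of its underside. Three alike start apart on the counter under the shelf, centres within 50 mm of the shelf's middle line.
- dimmer (a joint): angle of the dimmer knob (rad): 0 is off, the anticlockwise end stop seen from above; it grows as the knob is turned clockwise. It starts between 0.7 and 1.3. Light friction (0.04 N m), stays where it is left.
- dimmer_grip (a point): middle of the dimmer's bar grip, on its vertical axis, 127 mm above the counter. Black knob on top of the shelf's front board, on a round dark steel base 64 mm across, 6 mm thick. The bar is 38 mm long (the point's x, turning with the knob), 14 wide (y), and stands from 14 to 44 mm above the board, over a 40 mm disc.
- jam_jar: bystander: amber glass jar with brass-coloured cap, 64 mm diameter, 85 mm high, origin under its centre.
- cup: bystander: white paper-coloured cup, 82 mm across the rim, 95 mm high, origin under its centre.
- card_stand: bystander: small dark wood foot with an upright blank card 85 mm wide, 72 mm high overall, origin under its centre.

How it is judged (in metres and radians):
At the end, for the whole second after the job is handed in: All three rolls lie at rest inside the scoop's pan; the scoop stands flat on the counter (origin within 8 mm of it, tilt under 0.06 rad), at rest, with its lip in front of the shelf's front edge; the dimmer is within 0.12 rad of its off stop (x of roll1 in the frame of scoop between 0.125 and 0.25 m and y of roll1 in the frame of scoop between -0.081 and 0.081 m and z of roll1 in the frame of scoop between -0.005 and 0.06 m and linear speed of each of roll1, roll2, roll3 below 0.03 m/s and x of roll2 in the frame of scoop between 0.125 and 0.25 m and y of roll2 in the frame of scoop between -0.081 and 0.081 m and z of roll2 in the frame of scoop between -0.005 and 0.06 m and x of roll3 in the frame of scoop between 0.125 and 0.25 m and y of roll3 in the frame of scoop between -0.081 and 0.081 m and z of roll3 in the frame of scoop between -0.005 and 0.06 m and x of each of scoop_lip, roll1, roll2, roll3 in the frame of shelf below -0.1 m and angle between scoop's own z axis and vertical below 0.06 rad and height (world z) of scoop below 0.008 m and linear speed of scoop below 0.02 m/s and value of joint dimmer below 0.12 rad); the robot touches nothing.
It fails at once if the gripper or arm handles a roll (over 1 N) (contact force between any of roll1, roll2, roll3 and the fingers above 1 N or contact force between any of roll1, roll2, roll3 and the arm above 1 N).
It fails at once if the shelf (top, rails or legs) is struck by the scoop or the robot with more than 6 N (contact force between shelf and scoop above 6 N or contact force between shelf and the fingers above 6 N or contact force between shelf and the arm above 6 N).
It fails at once if a bystander is moved more than 30 mm (distance of any of jam_jar, cup, card_stand from where it was at the start of the episode above 0.03 m).
It also fails if it takes over 64 s, if anything falls off the work surface, if the arm or the gripper's body presses on something with over 40 N, if the wrist force passes 120 N, or if a joint passes its speed limit or range.

## Working session

There is one attempt and no reset: what is moved stays moved. The work goes in short steps, Python scripts to look and compute and a tool call to move; the robot and the scene stay as the last step left them, time stands still between calls to the robot, and variables do not carry over. Pictures are saved under pics/ and viewed, at most 10 in all, crops included, and the job is handed in when it is done.

Besides the shell and the picture viewer there is one more tool, called after ">>>" as name(argument=value, ...) on one line, values as JSON. move_arm: Moves the arm, as the interface text tells. Its arguments: {"type":"object","properties":{"moves":{"type":"array"}},"required":["moves"]}

```bash
mkdir -p pics; cat > h.py <<'E'
import numpy as np, cv2
from plant import ctrl, vision
from scipy.spatial.transform import Rotation as R
def snap(n):
    m=vision.camera_model(n); p,d=vision.snapshot(n); return p,d,m
def cloud(d,m):
    f=240/np.tan(np.radians(m['vertical_fov'])/2); v,u=np.mgrid[:480,:640]
    P=np.stack([(u-m['cx'])/f*d,(v-m['cy'])/f*d,d],-1); T=np.array(m['cam_to_world'])
    W=P@T[:3,:3].T+T[:3,3]; W[d==0]=np.nan; return W
def save(n,p): cv2.imwrite('pics/'+n+'.png',p[...,::-1])
E
python3 - <<'E'
from h import *
for n in('top','scene'):
    p,d,m=snap(n); save(n,p); np.savez(n,p=p,d=d,W=cloud(d,m)); print(n,m['vertical_fov'],np.round(m['cam_to_world'],3).tolist())
print(ctrl.get_obs())
E
```

```text
top 51.01754186943877 [[0.005, -0.99, 0.144, 0.324], [-1.0, -0.006, -0.012, 0.024], [0.013, -0.144, -0.989, 1.436], [0.0, 0.0, 0.0, 1.0]]
scene 46.24567009312615 [[-0.031, 0.768, -0.64, 1.402], [1.0, 0.023, -0.02, 0.035], [-0.001, -0.64, -0.768, 1.184], [0.0, 0.0, 0.0, 1.0]]
{'clock': 0.1, 'joint_pos': array([-5.00131475e+01,  2.05862912e+01,  6.37973343e-01, -1.66335071e-02,
       -7.01357658e+01, -1.65078986e+01]), 'qvel': array([ 0.10012035, -0.19778116,  0.17133439,  0.14443673, -0.01398144,
       -0.01001871]), 'tau': array([-1.32976253e-03, -5.84163773e+01,  2.93752724e+01,  7.01558366e+00,
        1.01398284e-02, -7.85833572e-05]), 'tool_pos': array([ 0.26873453, -0.61872685,  0.2337236 ]), 'orientation': array([ 1.79914939e+02, -8.90135058e-03, -1.56526703e+02]), 'force': array([ 0.25354502, -0.37058203,  0.23462912]), 'moment': array([ 0.07304696,  0.0280717 , -0.06631218]), 'gripper_force': 0.0, 'opening': 0.08755874358251854}
```

View pics/top.png

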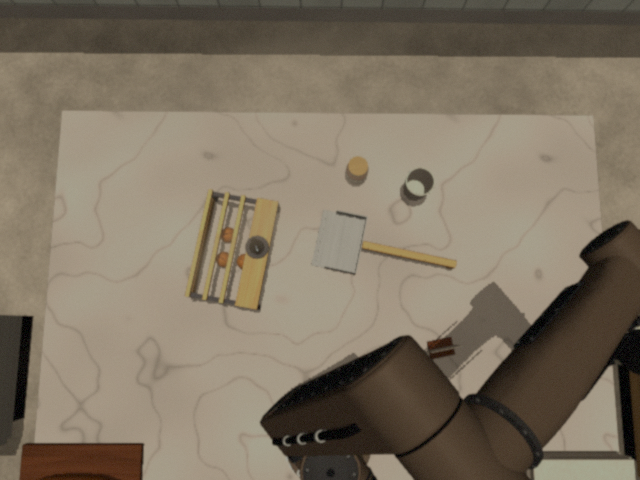

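View pics/scene.png

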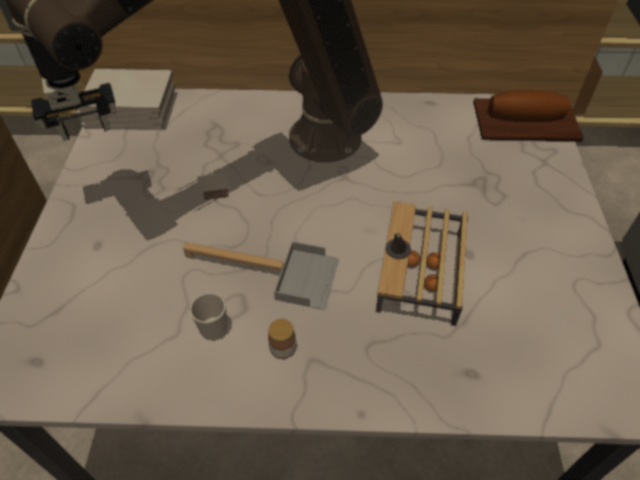

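The top view shows the shelf around (232,250) with its front facing right. The dimmer is at (257,246), with rolls at (227,234), (221,259) and (240,262). The scoop's pan is at (340,242) and its handle runs to (455,264). The jar is at (357,170), the cup at (417,185) and the card at (440,347). The scene view agrees with this.

```bash
python3 - <<'E'
from h import *
for n in('top','scene'):
    z=np.load(n+'.npz');p,d,W=z['p'],z['d'],z['W']; H=cv2.cvtColor(p,cv2.COLOR_RGB2HSV); X,Y,Z=W[...,0],W[...,1],W[...,2]
    print(n)
    box=(X>.25)&(X<.85)&(Y>-.35)&(Y<.5)
    def rect(m,t):
        c=W[m&np.isfinite(Z)]
        if len(c)<5: print(t,len(c));return
        r=cv2.minAreaRect(c[:,:2].astype(np.float32)); print(t,len(c),np.round(r[0],4),np.round(r[1],4),round(r[2],2),'z',np.round(np.percentile(c[:,2],[5,50,95]),4))
    oak=(H[...,0]>12)&(H[...,0]<30)&(H[...,1]>90)
    rect(box&oak&(Z>.08)&(Z<.1)&(Y>.08),'shelf')
    rect(box&(Z>.03)&(Z<.06)&(Y<.0)&oak,'handle')
    rect(box&(Z>.025)&(Z<.05)&(Y>-.08)&(Y<.1)&~oak&(X<.62),'panwalls')
    rect(box&(Z>.122)&(Z<.145)&(Y>.05)&(Y<.3),'knobtop')
    red=((H[...,0]<14)&(H[...,1]>120)&box&(Y>.05)&(Z<.07)&(Z>.0)).astype(np.uint8)
    k,l,s,c=cv2.connectedComponentsWithStats(red)
    for i in range(1,k):
        if s[i,4]>15: q=W[l==i]; print('roll',s[i],c[i].round(1),np.nanmean(q,0).round(4),np.nanmax(q[:,2]).round(3))
    for t,b in(('jar/cup',(X>.6)&(Y<0.08)&(Z>.05)),('card',(X<.42)&(Y<-.02)&(Y>-.2)&(Z>.03)&(Z<.09))): 
        k,l,s,c=cv2.connectedComponentsWithStats((box&b).astype(np.uint8))
        for i in range(1,k):
            if s[i,4]>15: q=W[l==i]; print(t,s[i],np.nanmin(q,0).round(3),np.nanmax(q,0).round(3))
for n in('top','scene'):
    p=np.load(n+'.npz')['p']; c=p[180:320,180:470] if n=='top' else p[190:330,180:480]
    save(n+'c',cv2.resize(c,None,fx=2.6,fy=2.6,interpolation=cv2.INTER_CUBIC))
E
```

```text
top
shelf 3558 [0.5214 0.2627] [0.1968 0.2998] 80.05 z [0.0847 0.0901 0.0949]
handle 765 [ 0.5587 -0.1704] [0.3712 0.144 ] 48.52 z [0.0356 0.0424 0.0476]
panwalls 62 [ 0.4712 -0.0364] [0.03   0.0909] 7.86 z [0.0273 0.034  0.0393]
knobtop 79 [0.5233 0.195 ] [0.038  0.0139] 25.36 z [0.1272 0.1332 0.1377]
jar/cup [346 157  22  24 416] [ 0.723 -0.108  0.05 ] [ 0.781 -0.047  0.096]
jar/cup [404 167  31  32 401] [ 0.669 -0.289  0.05 ] [ 0.752 -0.21   0.101]
scene
shelf 3336 [0.5238 0.2628] [0.1962 0.3075] 79.92 z [0.0845 0.0888 0.0928]
handle 942 [ 0.5933 -0.156 ] [0.4134 0.1673] 41.41 z [0.0323 0.0412 0.0509]
panwalls 123 [ 0.475  -0.0347] [0.031  0.0892] 4.49 z [0.0259 0.0321 0.0372]
knobtop 98 [0.5267 0.1947] [0.0415 0.0155] 25.32 z [0.1228 0.1315 0.1357]
roll [409 251  11  16 134] [413.4 258.5] [0.5074 0.2431 0.028 ] 0.04
roll [428 253  11  16 153] [433.1 260.4] [0.5116 0.2936 0.0274] 0.04
roll [425 275  12  16 156] [430.8 282.2] [0.5809 0.2812 0.0278] 0.041
jar/cup [190 293  37  39 829] [ 0.671 -0.289  0.05 ] [ 0.755 -0.209  0.101]
jar/cup [268 318  28  32 675] [ 0.728 -0.11   0.05 ] [ 0.792 -0.047  0.091]
```

View pics/topc.png

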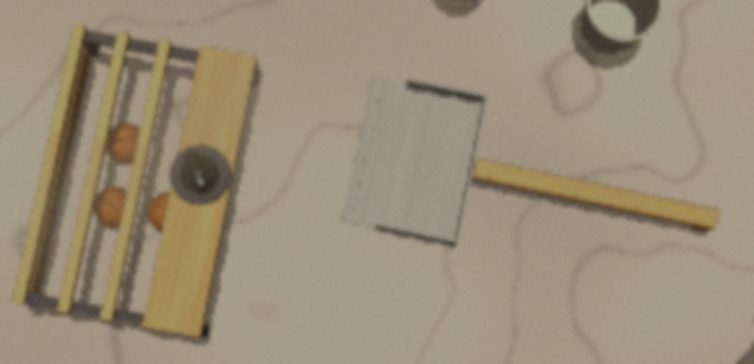

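The crop confirms that the scoop and shelf are nearly parallel. One roll is half hidden under the front board at (160,212). Next I'll put the scoop pose in the shelf frame.

```bash
python3 - <<'E'
from h import *
S=np.array([.5225,.2628]);a=np.radians(80);ex=np.array([np.cos(a),np.sin(a)]);ey=np.array([-ex[1],ex[0]])
for n in('top','scene'):
    z=np.load(n+'.npz');p,d,W=z['p'],z['d'],z['W']; H=cv2.cvtColor(p,cv2.COLOR_RGB2HSV); X,Y,Z=W[...,0],W[...,1],W[...,2]
    oak=(H[...,0]>12)&(H[...,0]<30)&(H[...,1]>90)
    m=(Z>.03)&(Z<.055)&(Y<.0)&(Y>-.4)&(X<.56)&(X>.3)&oak
    c=W[m][:,:2].astype(np.float32); r=cv2.minAreaRect(c); v=cv2.fitLine(c,cv2.DIST_HUBER,0,.01,.01).ravel()
    u=v[:2]*np.sign(v[1]); t=(c-v[2:])@u
    e0,e1=v[2:]+u*np.percentile(t,1),v[2:]+u*np.percentile(t,99)
    O=v[2:]+u*(t.min()+.148)
    print(n,len(c),'yaw',np.degrees(np.arctan2(u[1],u[0])),'ends',e0,e1,'len',np.ptp(t),'origin',O,'shelf',(O-S)@ex,(O-S)@ey,np.round(r[1],3))
    g=O-u*.06; print('grip-60',g)
    m=(Z>.03)&(Z<.09)&(X<.45)&(X>.25)&(Y<-.0)&(Y>-.25)&~oak; print('card',W[m][:,:3].min(0),W[m].max(0))
E
```

```text
top 776 yaw 78.21035 ends [ 0.48717424 -0.3507291 ] [ 0.5403495  -0.09596351] len 0.2677124 origin [ 0.5166007  -0.20974536] shelf -0.4663907343687653 -0.07624699227760838 [0.268 0.024]
grip-60 [ 0.5043416  -0.26847962]Traceback (most recent call last):
  File "<stdin>", line 13, in <module>
    return umr_minimum(a, axis, None, out, keepdims, initial, where)
ValueError: zero-size array to reduction operation minimum which has no identity
```

```bash
cat >> h.py <<'E'
def plan(pos,yaw,n,op,start=None):
    o=ctrl.get_obs(); p,q=(o['tool_pos'],R.from_euler('xyz',o['orientation'],degrees=True)) if start is None else start
    t=R.from_euler('xyz',[180,0,yaw],degrees=True); rv=(q.inv()*t).as_rotvec()/n; d=(np.array(pos)-p)/n; rows=[]
    for i in range(n):
        rows.append([op]+list(np.round(q.inv().apply(d)*100,2))+list(np.round(rv,3))); q=q*R.from_rotvec(rv)
    print(rows); return np.array(pos),t
E
python3 - <<'E'
from h import *
s=plan([.5043,-.2685,.13],-101.8,14,8.7)
plan([.5043,-.2685,.026],-101.8,4,8.7,s)
m=vision.camera_model('top');f=240/np.tan(np.radians(m['vertical_fov'])/2);T=np.array(m['cam_to_world'])
for u,v in((428,342),(453,352),(452,344),(430,353)):
    r=T[:3,:3]@np.array([(u-m['cx'])/f,(v-m['cy'])/f,1]); print('card',(T[:3,3]+r*(.01-T[2,3])/r[2]).round(3))
E
```

```text
[[8.7, np.float64(-2.54), np.float64(1.62), np.float64(0.74), np.float64(0.0), np.float64(0.0), np.float64(-0.068)], [8.7, np.float64(-2.64), np.float64(1.45), np.float64(0.74), np.float64(0.0), np.float64(0.0), np.float64(-0.068)], [8.7, np.float64(-2.74), np.float64(1.26), np.float64(0.74), np.float64(0.0), np.float64(0.0), np.float64(-0.068)], [8.7, np.float64(-2.82), np.float64(1.07), np.float64(0.74), np.float64(0.0), np.float64(0.0), np.float64(-0.068)], [8.7, np.float64(-2.88), np.float64(0.88), np.float64(0.74), np.float64(0.0), np.float64(0.0), np.float64(-0.068)], [8.7, np.float64(-2.94), np.float64(0.68), np.float64(0.74), np.float64(0.0), np.float64(0.0), np.float64(-0.068)], [8.7, np.float64(-2.98), np.float64(0.48), np.float64(0.74), np.float64(0.0), np.float64(0.0), np.float64(-0.068)], [8.7, np.float64(-3.0), np.float64(0.27), np.float64(0.74), np.float64(0.0), np.float64(0.0), np.float64(-0.068)], [8.7, np.float64(-3.01), np.float64(0.07), np.float64(0.74), np.float64(0.0), np.float64(0.0), np.float64(-0.068)], [8.7, np.float64(-3.01), np.float64(-0.14), np.float64(0
[... 380 characters left out ...]
t64(0.0), np.float64(-0.068)], [8.7, np.float64(-2.86), np.float64(-0.94), np.float64(0.74), np.float64(0.0), np.float64(0.0), np.float64(-0.068)]]
[[8.7, np.float64(0.0), np.float64(-0.0), np.float64(2.6), np.float64(0.0), np.float64(0.0), np.float64(0.0)], [8.7, np.float64(0.0), np.float64(-0.0), np.float64(2.6), np.float64(0.0), np.float64(0.0), np.float64(0.0)], [8.7, np.float64(0.0), np.float64(-0.0), np.float64(2.6), np.float64(0.0), np.float64(0.0), np.float64(0.0)], [8.7, np.float64(0.0), np.float64(-0.0), np.float64(2.6), np.float64(0.0), np.float64(0.0), np.float64(0.0)]]
card [ 0.271 -0.279  0.01 ]
card [ 0.244 -0.348  0.01 ]
card [ 0.266 -0.346  0.01 ]
card [ 0.241 -0.284  0.01 ]
```

>>> move_arm(moves=[8.7,-2.5,1.6,0.7,0,0,-0.07,8.7,-2.6,1.5,0.7,0,0,-0.07,8.7,-2.7,1.3,0.7,0,0,-0.07,8.7,-2.8,1.1,0.7,0,0,-0.07,8.7,-2.9,0.9,0.7,0,0,-0.07,8.7,-2.9,0.7,0.7,0,0,-0.07,8.7,-3,0.5,0.7,0,0,-0.07,8.7,-3,0.3,0.7,0,0,-0.07])

```text
clock: 0.9
tool_pos: [0.4003, -0.4162, 0.178]
orientation: [180.0, 0.0, -124.3]
force: [-0.5, -0.3, 0.4]
opening: 0.0869
gripper_force: 0.0
```

>>> move_arm(moves=[8.7,-3,0.1,0.7,0,0,-0.07,8.7,-3,-0.1,0.7,0,0,-0.07,8.7,-3,-0.3,0.7,0,0,-0.07,8.7,-3,-0.5,0.7,0,0,-0.07,8.7,-2.9,-0.7,0.7,0,0,-0.07,8.7,-2.8,-0.9,0.7,0,0,-0.05,8.7,0,0,0,0,0,0,8.7,0,0,0,0,0,0])

```text
clock: 1.7
tool_pos: [0.4957, -0.2646, 0.1361]
orientation: [179.9, 0.0, -101.5]
force: [-0.4, -0.7, -0.5]
opening: 0.0868
gripper_force: 0.0
```

```bash
python3 - <<'E'
from h import *
p,d,m=snap('wrist'); W=cloud(d,m); save('w1',p); print(np.round(m['cam_to_world'],3).tolist())
plan([.5043,-.2685,.026],-101.8,4,8.7); print(ctrl.get_obs()['tool_pos'],ctrl.get_obs()['orientation'])
H=cv2.cvtColor(p,cv2.COLOR_RGB2HSV);oak=(H[...,0]>12)&(H[...,0]<30)&(H[...,1]>90)
c=W[oak&(W[...,2]>.03)&(W[...,2]<.055)][:,:2].astype(np.float32);print(len(c))
if len(c)>50:
    v=cv2.fitLine(c,cv2.DIST_HUBER,0,.01,.01).ravel();print(v,np.degrees(np.arctan(v[1]/v[0])),c.min(0),c.max(0))
E
```

```text
[[-0.98, 0.19, 0.058, 0.479], [0.198, 0.937, 0.289, -0.342], [0.001, 0.294, -0.956, 0.287], [0.0, 0.0, 0.0, 1.0]]
[[8.7, np.float64(0.04), np.float64(-0.23), np.float64(2.76), np.float64(0.0), np.float64(-0.0), np.float64(0.001)], [8.7, np.float64(0.04), np.float64(-0.23), np.float64(2.76), np.float64(0.0), np.float64(-0.0), np.float64(0.001)], [8.7, np.float64(0.04), np.float64(-0.23), np.float64(2.76), np.float64(0.0), np.float64(-0.0), np.float64(0.001)], [8.7, np.float64(0.04), np.float64(-0.23), np.float64(2.76), np.float64(0.0), np.float64(-0.0), np.float64(0.001)]]
[ 0.49550565 -0.26513739  0.13639523] [ 1.79965158e+02 -5.14401408e-03 -1.01510027e+02]
9241
[ 0.20395498  0.97898024  0.5053205  -0.26949218] 78.23167 [ 0.47794208 -0.35696915] [ 0.54356736 -0.13575944]
```

View pics/w1.png

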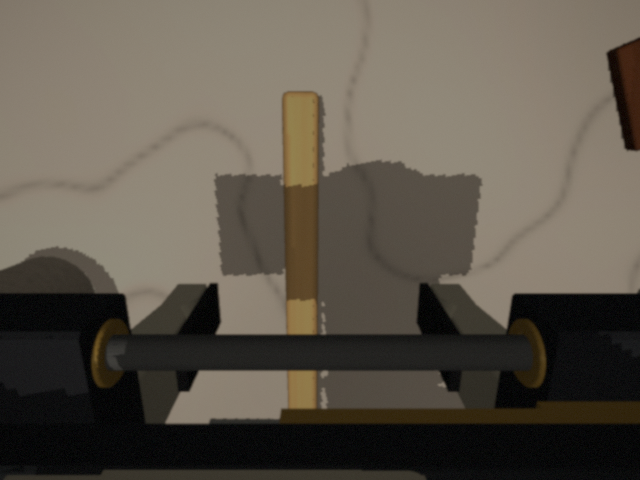

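The wrist view shows the handle at column 302, between the fingers (185–440), with its end at row 92. I'll descend and close.

>>> move_arm(moves=[8.7,0,-0.3,2.8,0,0,0,8.7,0,-0.3,2.8,0,0,0,8.7,0,-0.3,2.8,0,0,0.005,8.7,0,-0.1,2.6,0,0,0,8.7,0,0,0,0,0,0,3,0,0,0,0,0,0,0.5,0,0,0,0,0,0,0.5,0,0,0,0,0,0])

```text
clock: 2.55
tool_pos: [0.5064, -0.2676, 0.0282]
orientation: [-179.8, 0.0, -101.8]
force: [0.5, 0.2, 0.0]
opening: 0.0684
gripper_force: 0.0
```

>>> move_arm(moves=[0.5,0,0,0,0,0,0,0.5,0,0,0,0,0,0,0.5,0,0,0,0,0,0])

```text
clock: 2.85
tool_pos: [0.5056, -0.2672, 0.027]
orientation: [-180.0, 0.0, -101.8]
force: [0.3, 0.2, 0.2]
opening: 0.0445
gripper_force: 0.0
```

>>> move_arm(moves=[0.5,0,0,0,0,0,0,0.5,0,0,0,0,0,0,0.5,0,0,0,0,0,0,0.5,0,0,0,0,0,0])

```text
clock: 3.25
tool_pos: [0.5056, -0.2672, 0.0266]
orientation: [-180.0, 0.0, -101.8]
force: [0.1, -0.4, -0.4]
opening: 0.022
gripper_force: 30.0
```

```bash
python3 - <<'E'
from h import *
o=ctrl.get_obs();print(o['tool_pos'],o['opening'],o['gripper_force'],o['force'])
S=np.array([.5225,.2628]);a=np.radians(80);ex=np.array([np.cos(a),np.sin(a)]);ey=np.array([-ex[1],ex[0]])
g=S+ex*(-.45-.0587)-.012*ey; print(g)
plan([*g,o['tool_pos'][2]],-100,6,.5)
E
```

```text
[ 0.50558203 -0.26718367  0.02655041] 0.02196593991484909 29.999559223651886 [ 0.07059517 -0.41878955 -0.37674087]
[ 0.44598287 -0.24025548]
[[0.5, np.float64(-0.24), np.float64(1.06), np.float64(-0.0), np.float64(-0.0), np.float64(0.0), np.float64(-0.005)], [0.5, np.float64(-0.24), np.float64(1.06), np.float64(-0.0), np.float64(-0.0), np.float64(0.0), np.float64(-0.005)], [0.5, np.float64(-0.25), np.float64(1.06), np.float64(-0.0), np.float64(-0.0), np.float64(0.0), np.float64(-0.005)], [0.5, np.float64(-0.25), np.float64(1.06), np.float64(-0.0), np.float64(-0.0), np.float64(0.0), np.float64(-0.005)], [0.5, np.float64(-0.26), np.float64(1.06), np.float64(-0.0), np.float64(-0.0), np.float64(0.0), np.float64(-0.005)], [0.5, np.float64(-0.26), np.float64(1.06), np.float64(-0.0), np.float64(-0.0), np.float64(0.0), np.float64(-0.005)]]
```

Gripped at 22 mm opening and 30 N. Now I'll slide it sideways into line.

>>> move_arm(moves=[0.5,-0.2,0.8,0,0,0,-0.004,0.5,-0.2,0.8,0,0,0,-0.004,0.5,-0.2,0.8,0,0,0,-0.004,0.5,-0.2,0.8,0,0,0,-0.004,0.5,-0.2,0.8,0,0,0,-0.004,0.5,-0.2,0.8,0,0,0,-0.004,0.5,-0.2,0.8,0,0,0,-0.004,0.5,-0.1,0.8,0,0,0,-0.003])

```text
clock: 4.05
tool_pos: [0.4449, -0.2399, 0.0266]
orientation: [-180.0, 0.0, -100.0]
force: [1.0, -0.9, -1.5]
opening: 0.0217
gripper_force: 30.0
```

>>> move_arm(moves=[0.5,0,0,0,0,0,0,0.5,0,0,0,0,0,0])

```text
clock: 4.25
tool_pos: [0.4452, -0.2402, 0.0266]
orientation: [180.0, -0.0, -100.0]
force: [-0.7, 0.8, -1.9]
opening: 0.0218
gripper_force: 30.0
```

```bash
python3 - <<'E'
from h import *
o=ctrl.get_obs();print(o['tool_pos'],o['orientation'],o['force'])
p,d,m=snap('scene');W=cloud(d,m);save('s2',cv2.resize(p[180:340,170:490],None,fx=2.5,fy=2.5,interpolation=cv2.INTER_CUBIC))
p,d,m=snap('top');W=cloud(d,m);np.savez('top2',p=p,W=W)
X,Y,Z=W[...,0],W[...,1],W[...,2];H=cv2.cvtColor(p,cv2.COLOR_RGB2HSV)
S=np.array([.5225,.2628]);a=np.radians(80);ex=np.array([np.cos(a),np.sin(a)]);ey=np.array([-ex[1],ex[0]])
m=(H[...,1]<40)&(Z>.02)&(Z<.05)&(X>.3)&(X<.65)&(Y>-.13)&(Y<.12)
q=(W[m][:,:2]-S);print(m.sum(),np.percentile(q@ex,[2,98]),np.percentile(q@ey,[2,50,98]))
# dimmer base/knob centre
save('t2',cv2.resize(p[170:340,170:490],None,fx=2.5,fy=2.5,interpolation=cv2.INTER_CUBIC))
E
```

```text
[ 0.44518688 -0.24017425  0.02658552] [ 1.79966383e+02 -7.23414676e-03 -9.99841043e+01] [-0.70670915  0.82371371 -1.85712656]
12 [-0.28056753 -0.2415802 ] [0.07015866 0.07124649 0.07297332]
```

View pics/s2.png

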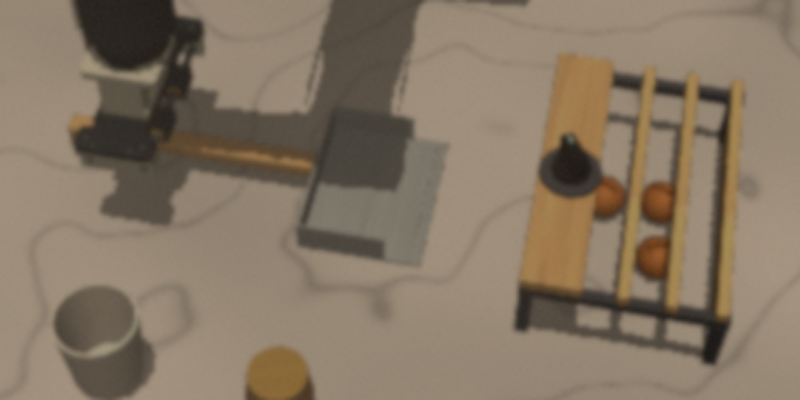

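The scoop is aligned, with its left wall at shelf y = 71 mm as expected. The rolls are at (608,198), (658,202) and (655,257) in the crop. Now I'll push in.

>>> move_arm(moves=[0.5,-1,0,0,0,0,0,0.5,-2,0,0,0,0,0,0.5,-2,0,0,0,0,0,0.5,-2,0,0,0,0,0,0.5,-2,0,0,0,0,0,0.5,-2,0,0,0,0,0,0.5,-1.5,0,0,0,0,0,0.5,-1,0,0,0,0,0])

```text
clock: 5.15
tool_pos: [0.4693, -0.1062, 0.0265]
orientation: [180.0, -0.0, -100.0]
force: [0.8, -1.5, 0.2]
opening: 0.0218
gripper_force: 30.0
```

>>> move_arm(moves=[0.5,-1,0,0,0,0,0,0.5,-1,0,0,0,0,0,0.5,-1,0,0,0,0,0,0.5,-1,0,0,0,0,0,0.5,-1,0,0,0,0,0,0.5,-1,0,0,0,0,0,0.5,-1,0,0,0,0,0,0.5,-1,0,0,0,0,0])

```text
clock: 5.95
tool_pos: [0.483, -0.0278, 0.0265]
orientation: [180.0, -0.0, -100.0]
force: [-0.5, -2.8, -0.6]
opening: 0.0217
gripper_force: 30.0
```

```bash
python3 - <<'E'
from h import *
o=ctrl.get_obs();q=o['tool_pos'][:2]-np.array([.5225,.2628]);a=np.radians(80);ex=np.array([np.cos(a),np.sin(a)]);ey=np.array([-ex[1],ex[0]])
print(o['tool_pos'],o['orientation'],o['force'],'origin',q@ex+.0587,q@ey)
p,d,m=snap('scene');save('s3',cv2.resize(p[180:340,270:490],None,fx=3,fy=3,interpolation=cv2.INTER_CUBIC))
E
```

```text
[ 0.48299702 -0.02777246  0.02653115] [ 1.79988815e+02 -6.74923622e-03 -1.00027240e+02] [-0.4808882  -2.79337156 -0.61463534] origin -0.2343176329778073 -0.011554542261991802
```

View pics/s3.png

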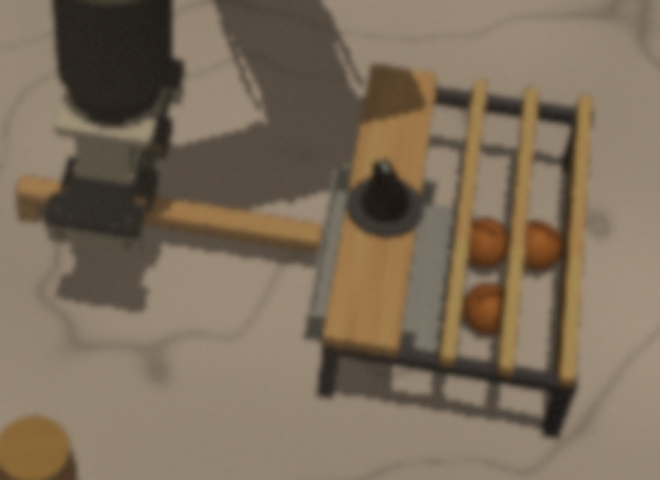

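The lip at crop column ~445 is pushing the rolls, now at (488,243), (540,246) and (487,308), towards the rail. I'll continue about 10 cm.

>>> move_arm(moves=[0.5,-1,0,0,0,0,0,0.5,-1,0,0,0,0,0,0.5,-1,0,0,0,0,0,0.5,-1,0,0,0,0,0,0.5,-0.8,0,0,0,0,0,0.5,-0.8,0,0,0,0,0,0.5,-0.8,0,0,0,0,0,0.5,-0.6,0,0,0,0,0])

```text
clock: 6.8
tool_pos: [0.4953, 0.0411, 0.0265]
orientation: [180.0, 0.0, -100.0]
force: [0.4, -2.4, -1.2]
opening: 0.0215
gripper_force: 30.0
```

>>> move_arm(moves=[0.5,-0.6,0,0,0,0,0,0.5,-0.6,0,0,0,0,0,0.5,-0.6,0,0,0,0,0,0.5,-0.5,0,0,0,0,0,0.5,-0.4,0,0,0,0,0,0.5,0,0,0,0,0,0])

```text
clock: 7.4
tool_pos: [0.5003, 0.0678, 0.0266]
orientation: [-180.0, 0.0, -100.0]
force: [0.6, 0.4, -2.2]
opening: 0.0216
gripper_force: 30.0
```

```bash
python3 - <<'E'
from h import *
o=ctrl.get_obs();q=o['tool_pos'][:2]-np.array([.5225,.2628]);a=np.radians(80);ex=np.array([np.cos(a),np.sin(a)]);ey=np.array([-ex[1],ex[0]])
print(o['tool_pos'],o['orientation'],o['force'],'origin',q@ex+.0587,q@ey)
p,d,m=snap('scene');save('s4',cv2.resize(p[180:340,270:490],None,fx=3,fy=3,interpolation=cv2.INTER_CUBIC))
E
```

```text
[0.5003473  0.06778978 0.02662676] [-1.79959615e+02  4.34929923e-02 -9.99985446e+01] [ 0.63729636  0.38326982 -2.18854112] origin -0.13719435225149396 -0.012047015167446374
```

View pics/s4.png

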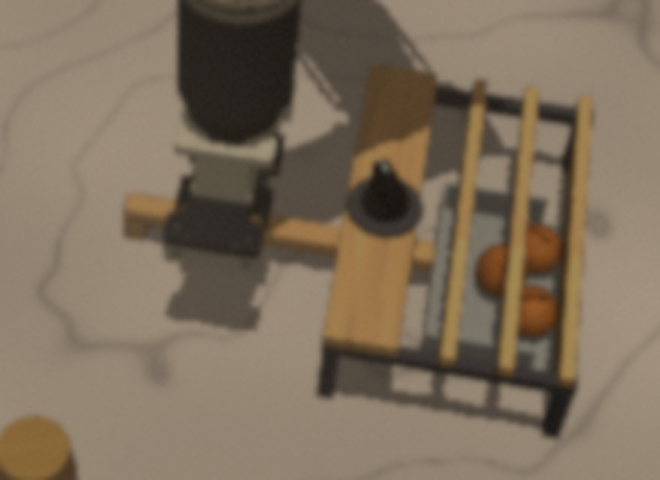

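All three rolls are on the pan floor: two against the rail at (542,247) and (535,310), and one in front at (497,270). I'll nudge in a little more, then draw back gently.

>>> move_arm(moves=[0.5,-0.4,0,0,0,0,0,0.5,-0.3,0,0,0,0,0,0.5,0,0,0,0,0,0,0.5,0.2,0,0,0,0,0,0.5,0.4,0,0,0,0,0,0.5,0.6,0,0,0,0,0,0.5,0.8,0,0,0,0,0,0.5,1,0,0,0,0,0])

```text
clock: 8.25
tool_pos: [0.4958, 0.0437, 0.0266]
orientation: [-180.0, 0.0, -100.0]
force: [-0.2, 1.5, -2.3]
opening: 0.0216
gripper_force: 30.0
```

>>> move_arm(moves=[0.5,1,0,0,0,0,0,0.5,1,0,0,0,0,0,0.5,1,0,0,0,0,0,0.5,1,0,0,0,0,0,0.5,1,0,0,0,0,0,0.5,1,0,0,0,0,0,0.5,1,0,0,0,0,0,0.5,1,0,0,0,0,0])

```text
clock: 9.05
tool_pos: [0.4818, -0.0353, 0.0266]
orientation: [180.0, 0.0, -100.0]
force: [-0.1, 1.8, -2.6]
opening: 0.0218
gripper_force: 30.0
```

>>> move_arm(moves=[0.5,1,0,0,0,0,0,0.5,1,0,0,0,0,0,0.5,1,0,0,0,0,0,0.5,1,0,0,0,0,0,0.5,1,0,0,0,0,0,0.5,1,0,0,0,0,0,0.5,1,0,0,0,0,0,0.5,1,0,0,0,0,0])

```text
clock: 9.85
tool_pos: [0.4678, -0.1141, 0.0265]
orientation: [180.0, -0.0, -100.0]
force: [0.3, 1.1, -2.5]
opening: 0.0219
gripper_force: 30.0
```

>>> move_arm(moves=[0.5,1,0,0,0,0,0,0.5,1,0,0,0,0,0,0.5,1,0,0,0,0,0,0.5,0.8,0,0,0,0,0,0.5,0.6,0,0,0,0,0,0.5,0.4,0,0,0,0,0,0.5,0.2,0,0,0,0,0,0.5,0,0,0,0,0,0])

```text
clock: 10.65
tool_pos: [0.4591, -0.1628, 0.0266]
orientation: [180.0, -0.0, -100.0]
force: [-0.9, -2.4, -1.4]
opening: 0.0217
gripper_force: 30.0
```

```bash
python3 - <<'E'
from h import *
o=ctrl.get_obs();q=o['tool_pos'][:2]-np.array([.5225,.2628]);a=np.radians(80);ex=np.array([np.cos(a),np.sin(a)]);ey=np.array([-ex[1],ex[0]])
print(o['tool_pos'],o['orientation'],o['force'],'origin',q@ex+.0587,q@ey)
p,d,m=snap('scene');save('s5',cv2.resize(p[180:340,170:490],None,fx=2.5,fy=2.5,interpolation=cv2.INTER_CUBIC))
E
```

```text
[ 0.45911624 -0.1628337   0.02658415] [ 1.79982095e+02 -2.06353315e-02 -1.00032057e+02] [-0.92688229 -2.43489159 -1.39905425] origin -0.3714738413897757 -0.01148970065334164
```

View pics/s5.png

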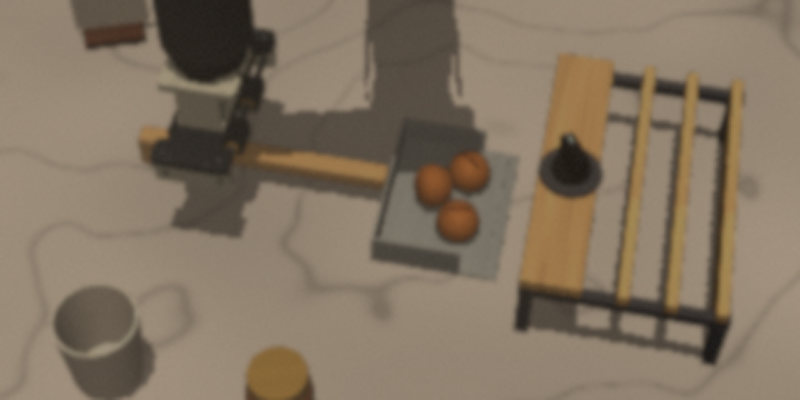

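All three rolls are in the pan at crop (433,185), (470,170) and (458,220), and the lip at (505,215) is in front of the shelf. I'll draw back 2 cm more, release and lift.

>>> move_arm(moves=[0.5,0.3,0,0,0,0,0,0.5,0.6,0,0,0,0,0,0.5,0.6,0,0,0,0,0,0.5,0.4,0,0,0,0,0,0.5,0.2,0,0,0,0,0,0.5,0,0,0,0,0,0,4,0,0,0,0,0,0,8.7,0,0,0,0,0,0])

```text
clock: 11.5
tool_pos: [0.4559, -0.1832, 0.0267]
orientation: [-180.0, -0.0, -100.0]
force: [-0.4, -0.3, 0.0]
opening: 0.0326
gripper_force: 0.0
```

>>> move_arm(moves=[8.7,0,0,0,0,0,0,8.7,0,0,0,0,0,0,8.7,0,0,0,0,0,0,8.7,0,0,0,0,0,0,8.7,0,0,-1,0,0,0,8.7,0,0,-3,0,0,0,8.7,0,0,-4,0,0,0,8.7,0,0,-4,0,0,0])

```text
clock: 12.3
tool_pos: [0.4551, -0.1832, 0.1485]
orientation: [180.0, -0.0, -100.0]
force: [1.0, 0.4, -0.3]
opening: 0.0868
gripper_force: 0.0
```

```bash
python3 - <<'E'
from h import *
np.set_printoptions(legacy='1.25')
o=ctrl.get_obs(); print(o['tool_pos'],o['opening'])
s=plan(o['tool_pos']+[0,0,.08],-100,2,8.7)
plan([.525,.195,.19],-154.6,12,8.7,s)
E
```

```text
[ 0.45513409 -0.18318494  0.14847131] 0.08678051686210819
[[8.7, 0.0, 0.0, -4.0, 0.0, -0.0, -0.0], [8.7, 0.0, 0.0, -4.0, 0.0, -0.0, -0.0]]
[[8.7, -3.2, -0.03, 0.32, -0.0, -0.0, 0.079], [8.7, -3.2, 0.23, 0.32, -0.0, -0.0, 0.079], [8.7, -3.17, 0.48, 0.32, -0.0, -0.0, 0.079], [8.7, -3.12, 0.73, 0.32, -0.0, -0.0, 0.079], [8.7, -3.05, 0.98, 0.32, -0.0, -0.0, 0.079], [8.7, -2.97, 1.22, 0.32, -0.0, -0.0, 0.079], [8.7, -2.86, 1.45, 0.32, -0.0, -0.0, 0.079], [8.7, -2.74, 1.67, 0.32, -0.0, -0.0, 0.079], [8.7, -2.59, 1.88, 0.32, -0.0, -0.0, 0.079], [8.7, -2.44, 2.08, 0.32, -0.0, -0.0, 0.079], [8.7, -2.26, 2.27, 0.32, -0.0, -0.0, 0.079], [8.7, -2.08, 2.44, 0.32, -0.0, -0.0, 0.079]]
```

>>> move_arm(moves=[8.7,0,0,-4,0,0,0,8.7,0,0,-4,0,0,0,8.7,-3.2,0,0.3,0,0,0.08,8.7,-3.2,0.2,0.3,0,0,0.08,8.7,-3.2,0.5,0.3,0,0,0.08,8.7,-3.1,0.7,0.3,0,0,0.08,8.7,-3,1,0.3,0,0,0.08,8.7,-3,1.2,0.3,0,0,0.08])

```text
clock: 13.1
tool_pos: [0.4908, 0.007, 0.2094]
orientation: [-180.0, 0.0, -127.7]
force: [1.0, 1.1, -0.2]
opening: 0.0867
gripper_force: 0.0
```

>>> move_arm(moves=[8.7,-2.9,1.4,0.3,0,0,0.08,8.7,-2.7,1.7,0.3,0,0,0.08,8.7,-2.6,1.9,0.3,0,0,0.08,8.7,-2.4,2.1,0.3,0,0,0.08,8.7,-2.3,2.3,0.3,0,0,0.08,8.7,-2.1,2.4,0.3,0,0,0.07,8.7,0,0,0,0,0,0,8.7,0,0,0,0,0,0])

```text
clock: 13.9
tool_pos: [0.5267, 0.1954, 0.1908]
orientation: [-180.0, -0.0, -154.4]
force: [-0.2, -0.4, 0.6]
opening: 0.0866
gripper_force: 0.0
```

```bash
python3 - <<'E'
from h import *
np.set_printoptions(legacy='1.25')
p,d,m=snap('wrist'); W=cloud(d,m); save('w2',p)
X,Y,Z=W[...,0],W[...,1],W[...,2]
c=W[(np.hypot(X-.525,Y-.195)<.03)&(Z>.124)&(Z<.14)][:,:2].astype(np.float32)
print(len(c)); 
if len(c)>10: print(cv2.minAreaRect(c))
o=ctrl.get_obs();print(o['tool_pos'],o['orientation']);plan([.525,.195,.12],-154.6,3,8.7)
E
```

```text
1629
((0.5243715047836304, 0.1963430494070053), (0.03751073777675629, 0.014052851125597954), 24.132278442382812)
[0.5267186  0.19474953 0.1908679 ] [-1.79994721e+02 -1.87807322e-02 -1.54394706e+02]
[[8.7, 0.05, 0.03, 2.36, -0.0, -0.0, 0.001], [8.7, 0.05, 0.03, 2.36, -0.0, -0.0, 0.001], [8.7, 0.05, 0.03, 2.36, -0.0, -0.0, 0.001]]
```

View pics/w2.png

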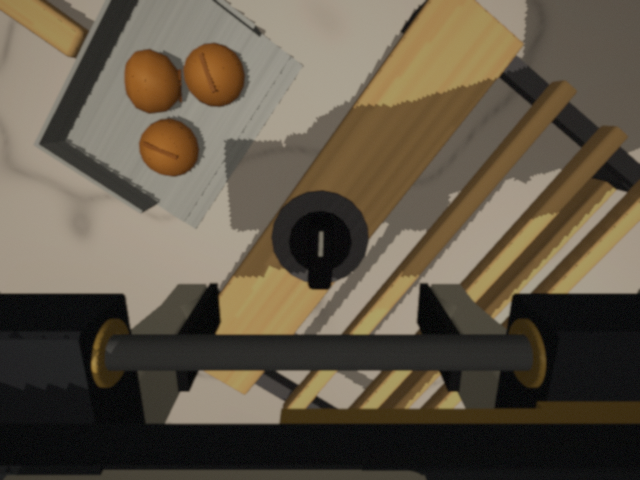

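The bar at (320,245) is centred between the fingers and aligned with them, and the rolls are still in the pan at (153,80), (214,75) and (169,147). I'll descend and grip the knob.

>>> move_arm(moves=[8.7,0.1,0.2,2.5,0,0,0,8.7,0,0,2.5,0,0,0,8.7,0,0,1.5,0,0,0,8.7,0,0,0.5,0,0,0,5,0,0,0,0,0,0,0.3,0,0,0,0,0,0,0.3,0,0,0,0,0,0,0.3,0,0,0,0,0,0])

```text
clock: 14.75
tool_pos: [0.5256, 0.1965, 0.1215]
orientation: [180.0, 0.1, -154.5]
force: [-0.1, -0.1, -0.1]
opening: 0.0603
gripper_force: 0.0
```

>>> move_arm(moves=[0.3,0,0,0,0,0,0,0.3,0,0,0,0,0,0,0.3,0,0,0,0,0,0,0.3,0,0,0,0,0,0,0.3,0,0,0,0,0,0,0.3,0,0,0,0,0,0])

```text
clock: 15.35
tool_pos: [0.5255, 0.1959, 0.1206]
orientation: [-180.0, -0.0, -154.4]
force: [4.3, -3.0, -2.0]
opening: 0.0139
gripper_force: 29.9
```

>>> move_arm(moves=[0.3,0,0,0,0,0,-0.06,0.3,0,0,0,0,0,-0.12,0.3,0,0,0,0,0,-0.12,0.3,0,0,0,0,0,-0.12,0.3,0,0,0,0,0,-0.12,0.3,0,0,0,0,0,-0.12,0.3,0,0,0,0,0,-0.12,0.3,0,0,0,0,0,-0.1])

```text
clock: 16.15
tool_pos: [0.5254, 0.1959, 0.1206]
orientation: [-180.0, -0.0, -103.8]
force: [1.6, -1.4, -0.2]
opening: 0.0138
gripper_force: 29.9
```

```bash
python3 -c "
from h import *
o=ctrl.get_obs();print(o['tool_pos'],o['orientation'],o['force'],o['moment'])"
```

```text
[0.52540698 0.19594071 0.12058848] [-1.79990621e+02 -2.95912131e-02 -1.03765877e+02] [ 1.55178893 -1.36895131 -0.15304533] [-0.57132414 -0.26238372 -0.05052112]
```

>>> move_arm(moves=[0.3,0,0,0,0,0,-0.04,0.3,0,0,0,0,0,-0.03,0.3,0,0,0,0,0,-0.02,0.3,0,0,0,0,0,0])

```text
clock: 16.55
tool_pos: [0.5254, 0.1959, 0.1206]
orientation: [180.0, -0.0, -98.9]
force: [2.4, -3.0, 0.1]
opening: 0.0144
gripper_force: 31.4
```

```bash
python3 -c "
from h import *
o=ctrl.get_obs();print(o['tool_pos'],o['orientation'],o['force'],o['moment'])"
```

```text
[0.525358   0.19593785 0.12055556] [ 1.79998840e+02 -1.73624427e-02 -9.89212881e+01] [ 2.43984576 -2.98982114  0.10541356] [-1.11077466 -0.57668288 -0.79397922]
```

The z moment jumped to -0.79 N m with the bar near 80°, so the knob is at its stop. I'll release, lift and check.

>>> move_arm(moves=[0.3,0,0,0,0,0,0.02,4,0,0,0,0,0,0,8.7,0,0,0,0,0,0,8.7,0,0,0,0,0,0,8.7,0,0,0,0,0,0,8.7,0,0,0,0,0,0,8.7,0,0,-2,0,0,0,8.7,0,0,-4,0,0,0])

```text
clock: 17.35
tool_pos: [0.5235, 0.1953, 0.1783]
orientation: [179.7, -0.3, -100.0]
force: [1.5, -0.2, 0.1]
opening: 0.0647
gripper_force: 0.0
```

>>> move_arm(moves=[8.7,0,0,-3,0,0,0,8.7,0,0,0,0,0,0,8.7,0,0,0,0,0,0])

```text
clock: 17.65
tool_pos: [0.5254, 0.1966, 0.2112]
orientation: [-179.9, 0.1, -100.0]
force: [0.1, 0.3, -0.9]
opening: 0.0855
gripper_force: 0.0
```

```bash
python3 - <<'E'
from h import *
p,d,m=snap('wrist'); W=cloud(d,m)
X,Y,Z=W[...,0],W[...,1],W[...,2]
c=W[(np.hypot(X-.525,Y-.195)<.03)&(Z>.124)&(Z<.14)][:,:2].astype(np.float32)
print(len(c),cv2.minAreaRect(c) if len(c)>5 else 0); print(ctrl.get_obs()['tool_pos'])
p,d,m=snap('scene');save('s6',cv2.resize(p[180:340,170:490],None,fx=2.5,fy=2.5,interpolation=cv2.INTER_CUBIC))
W=cloud(d,m);H=cv2.cvtColor(p,cv2.COLOR_RGB2HSV);X,Y,Z=W[...,0],W[...,1],W[...,2]
a=np.radians(80);ex=np.array([np.cos(a),np.sin(a)]);ey=np.array([-ex[1],ex[0]])
k,l,s,c=cv2.connectedComponentsWithStats(((H[...,0]<14)&(H[...,1]>120)&(Z<.06)&(Z>.005)&(X<.7)&(X>.38)&(Y>-.1)&(Y<.3)).astype(np.uint8))
for i in range(1,k):
    if s[i,4]>15: q=W[l==i].mean(0); r=q[:2]-[.5225,.2628]; print(s[i,4],q.round(3),'scoop x',r@ex+.392,'y',r@ey+.012)
E
```

```text
1376 ((0.5246438384056091, 0.19576901197433472), (0.03736288473010063, 0.014007133431732655), 77.68804931640625)
[0.52484964 0.19622444 0.21013872]
558 [0.506 0.061 0.032] scoop x 0.1904102700986161 y -0.006804383509878768
```

View pics/s6.png

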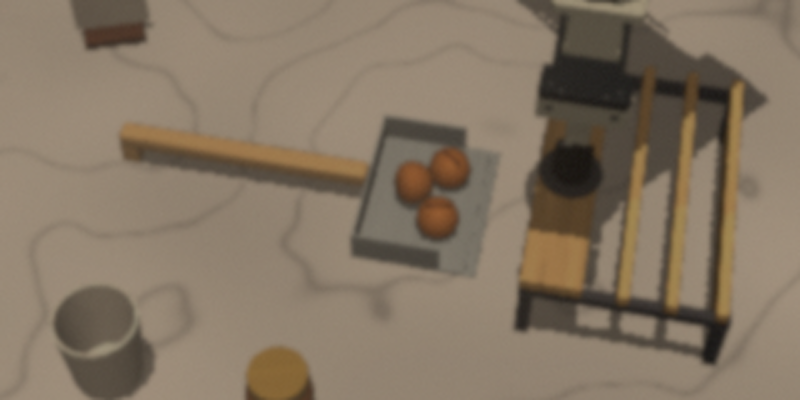

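The rolls sit in the pan at crop (414,182), (450,167) and (437,217), with the pan clear of the shelf. The knob bar is at 78° against the stop, and the bystanders are untouched. I'll hand in.

```bash
python3 -c "
from plant import ctrl
print(ctrl.close_job())"
```

```text
the job is handed in; nothing more can be done
None
```

I handed the job in at about 18 s of the 64 s limit: all three rolls are in the scoop, the scoop is flat on the counter in front of the shelf, the dimmer is turned to its off stop, and the jar, cup and card stand were left alone; the hand-in returned no verdict.

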